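Load the rinsing cassette and lift it out of its dock

TASK

Pick up the narrow steel tray by its handle and tip it so that all three white stoppers slide off into the open grey cassette while it sits latched in its dock, then set the empty tray down upright on the worktop. Then pinch the cassette's two side catches together to free it, lift it level, at least 10 cm above the worktop, and finish while still holding it there by the catches with all the stoppers inside. Leave the loose beaker and the amber dropper bottle beside them where they stand.

Things in the scene. Friction and masses are not known exactly. Their poses are not given: they have to be found in the camera images.
- dock: Aluminium dock, 124 (x) x 96 (y) x 33 mm, fixed to the worktop. Origin: centre of its underside, z up. The cassette sits on its 6 mm base plate, axes parallel, with about 1.5 mm of play. Beside the middle 50 mm of each long side a keeper ledge (27 to 33 mm high, |y| = 34.5 to 44 mm) holds down the barb of one catch. Nothing of the dock is higher than 33 mm.
- cassette: Grey plastic open-topped basket, 100 (x) x 44 (y) x 48 mm, walls and floor 2 mm, 0.16 kg, latched in the dock. Origin: centre of its underside, 6 mm above the worktop when seated. Outside the middle of each long wall stands a white catch plate, 30 mm wide, 10 to 78 mm above the underside; outer faces 66 mm apart in y at rest, 54 mm when pressed right in.
- cassette_mouth (a point): Middle of the cassette's open top, 48 mm above its underside; the opening is 96 mm (x) by 40 mm (y). The catch plates stand 30 mm above it, beside it, with inner faces at |y| = 28 mm, so it is open to both ends along x.
- cassette_grip (a point): Point midway between the two catch plates, 60 mm above the cassette's underside: a good height to pinch them at. Fingers beside the plates must stay above the dock's ledges.
- catch_left (a joint): Inward travel of the catch on the cassette's +y side, m: 0 at rest (latched), 0.006 pressed right in. A spring resists with 3.6 N at rest, 7.2 N right in. Its barb is free of the dock's ledge from 0.0035; both catches must be in for the cassette to come up.
- catch_right (a joint): The same for the catch on the cassette's -y side.
- tray: Narrow straight steel tray, 0.15 kg, loose on the worktop: 122 (x) x 30 (y) mm, floor 2 mm, side walls 15 mm high with 26 mm between them, closed at its +x end, open at its -x end. Two small feet at its middle reach to |y| = 26 mm. Origin: centre of its underside, z up. Its floor is slick: stoppers slide when the open end is tipped down by 13 to 22 degrees.
- tray_handle (a point): Centre of the tray's handle, 54 mm above its underside over its middle: an upright plate across the tray, 10 mm thick (tray x), 36 mm wide (tray y), from 39 to 69 mm height, on two legs at the side walls; the stoppers pass below it.
- tray_lip (a point): Middle of the floor's edge at the tray's open end, at tray x = -61 mm, 2 mm above its underside.
- stopper_1: White slippery plastic stopper, slightly tapered, 20 mm across and 20 mm high, 20 g, standing loose on the tray's floor with the other two in a row. Origin: centre of its underside.
- stopper_2: Like stopper_1.
- stopper_3: Like stopper_1.
- beaker: Glass beaker, 53 x 59 x 68 mm, standing loose behind the gap between dock and tray; to be left alone. Origin: centre of its underside.
- dropper: Small amber dropper bottle with a black cap, 30 mm across and 75 mm high, standing loose in front of the gap between dock and tray; to be left alone. Origin: centre of its underside.

How it is judged:
By the outcome, as a careful person would: the job done as asked, in the order asked, and still so for the second after the job is handed in, while the arm keeps its last pose, push and grip.
It also fails if it takes over 58 s, if anything falls off the work surface, if the arm or the gripper's body presses on something with over 40 N, if the wrist force passes 120 N, or if a joint passes its speed limit or range.

ROBOT

A 6-joint arm with a two-finger parallel gripper is mounted at the origin on a cart in front of the work surface, level with it; the furniture and walls round the work are solid. World frame = base frame: x ahead of the robot, y to its left, z up, the work surface at z = 0. Lengths are in mm, angles in rad, forces in N, time in s.
With the tool pointing down it reaches from about 350 to 975 mm from the base axis. Payload 7.1 kg.
Tool frame: the origin (TCP) lies at the very end of the fingers, on their centre line; the grasp point (between the pads) lies 19 mm behind it (ctrl.pinch_z is the z of the grasp point in the tool frame, in mm); z points along the fingers, y is the direction in which the jaws open and shut (so a half turn about z gives the same grasp; the last joint's range is limited). The gripper opens to 88 mm and grips with 3 to 60 N. Pads are 20 mm wide; open, the fingers measure 115 mm over their backs; the gripper's body (75 mm by 178 mm) begins 61 mm behind the grasp point.
Start: joints at [1.264, 0.423, 1.63, -0, 1.089, -0.019], TCP at [177.37, 599.286, 191.875] pointing down, gripper open.
Joint ranges: [-3, 3], [-0.9, 2.11], [0.09, 2.58], [-1.31, 4.45], [0.11, 2.69], [-2.54, 2.54]. Speed limits (rad/s): [2.39, 2.39, 3.01, 3.14, 3.14, 3.14].

INTERFACE

Orientations are given as a rotation vector (axis times angle).
In Python, from workcell import get_obs, optics, ctrl gives the robot as it stands.
- The arm moves only by the shell command python3 -m jog 'ROWS'. ROWS is a JSON object of lists of equal length, an entry for each row: "delta_rot": the turn, a rotation vector about the tool's x, y, z in rad, a list of three; "translation": the shift along the tool's x, y, z in mm, a list of three; "hand": the opening, from -1 (shut) to 1 (fully open). In form: {"delta_rot": [[rx, ry, rz], ...], "translation": [[x, y, z], ...], "hand": [hand, ...]}. A call has 1 to 5 rows; each row is the pose to reach, as a shift and turn from the pose commanded when the call began, along the tool's axes at that moment; what a row does not reach only later rows make up. A row lasts 1/10 s, in which the tool goes at most 50 mm and 8.59 degrees, less where a joint would pass 70% of its speed; a pose out of reach is approached as far as the arm can. A call with a gripper value outside its range is refused whole. The fingers move at their own pace and stop on an object; the grip force is fixed at half the most. Time passes only in rows, so rows that repeat a pose let the fingers close. It gives the time, the measured TCP pose, the force and the opening at its end, in the units of the state.
- get_obs(): the state, without advancing time (a new reading comes with each control period).
- optics.get_image(name): name is "scene" or "top"; returns the picture (384x512x3 uint8, red, green, blue); there is no depth.
- optics.calibration(name): a dict with "intrinsics" (3x3 intrinsics, pixels), "k1" (the pictures are not rectified: a ray, as slopes to the right and down, at radius r is drawn at 1 + k1 r^2 times it, then the intrinsics apply), "cam_to_world" (4x4, takes a point from camera to world coordinates). Camera axes: x right, y up, looking along -z (the intrinsics and any distortion apply to the point x, -y, -z); pixel columns grow to the right and rows downward; lengths in mm; the calibration is good to about 2 mm. A picture is of the moment at which its call begins. calibration takes no time and is no camera call.
- ctrl.close_job(): hands the job in, once; it reports no verdict.
The state is a dict: "t": time; "qpos": joint angles; "qvel": joint speeds; "joint_torque": joint torques, N m; "ee_pos": TCP position; "orientation": TCP orientation; "ft_force": force on the tool from outside, world axes, zero at the start; "moment": the same for the moment, N m; "width": finger opening in mm.
Only numpy, scipy, OpenCV 4.12 (cv2) and the standard library are available. Lean on these libraries where they do the work, as an engineer would, in place of code of your own. Each camera call takes 0.05 s, during which the arm holds its last target. There are 200 camera calls.

## Working session

There is one attempt and no reset: what is moved stays moved. The work goes in short steps, Python scripts to look and compute and a shell command to move; the robot and the scene stay as the last step left them, time stands still between calls to the robot, and variables do not carry over. Pictures are saved under pics/ and viewed, about 8 in all and at most 12, crops included, and the job is handed in when it is done.

```bash
ls; mkdir -p pics
python3 - <<'E'
from workcell import get_obs, optics, ctrl
import cv2
for n in("scene","top"):
    im=optics.get_image(n); cv2.imwrite(f"pics/{n}0.png",cv2.resize(im[:,:,::-1],(800,600),interpolation=cv2.INTER_CUBIC))
    c=optics.calibration(n); print(n,c)
print(get_obs(),ctrl.pinch_z)
E
```

```text
pics
scene {'intrinsics': array([[453.10798281,   0.        , 248.13606146],
       [  0.        , 453.10798281, 188.22852847],
       [  0.        ,   0.        ,   1.        ]]), 'k1': -0.16578558236955065, 'cam_to_world': array([[ 8.72979609e-01,  3.66873394e-01, -3.21419531e-01,
         2.16167575e+02],
       [-4.87719309e-01,  6.48414319e-01, -5.84541484e-01,
        -2.61383309e+02],
       [-6.03969160e-03,  6.67055308e-01,  7.44983717e-01,
         7.06755304e+02],
       [ 0.00000000e+00,  0.00000000e+00,  0.00000000e+00,
         1.00000000e+00]])}
top {'intrinsics': array([[366.71642226,   0.        , 261.23987441],
       [  0.        , 366.71642226, 185.1809407 ],
       [  0.        ,   0.        ,   1.        ]]), 'k1': -0.04671762956418231, 'cam_to_world': array([[-1.80236792e-02,  9.94535164e-01, -1.02834596e-01,
         4.06088086e+02],
       [-9.99687876e-01, -1.97050523e-02, -1.53578068e-02,
         2.10934047e+02],
       [-1.73002400e-02,  1.02525694e-01,  9.94579903e-01,
         9.01369147e+02],
       [ 0.00000000e+00,  0.00000000e+00,  0.00000000e+00,
         1.00000000e+00]])}
{'t': 0.1, 'qpos': array([ 1.26401222e+00,  4.23749250e-01,  1.63061301e+00, -1.59309283e-05,
        1.08862589e+00, -1.89930887e-02]), 'qvel': array([ 0.00079962, -0.00257467, -0.0028406 , -0.00036227, -0.00160853,
        0.00073699]), 'joint_torque': array([ 7.29930071e-05, -5.45613205e+01, -2.74322551e+01,  6.46150019e-02,
        1.87630806e-02, -3.61062212e-05]), 'ee_pos': array([177.20462886, 598.77284395, 191.18916706]), 'orientation': array([-4.50460571e-01, -3.10891469e+00,  2.16647501e-03]), 'ft_force': array([-0.73789958, -0.26791694,  0.49809409]), 'moment': array([ 0.04065781,  0.01263379, -0.0371065 ]), 'width': 87.92153869478473} -18.700000000000003
```

View pics/scene0.png

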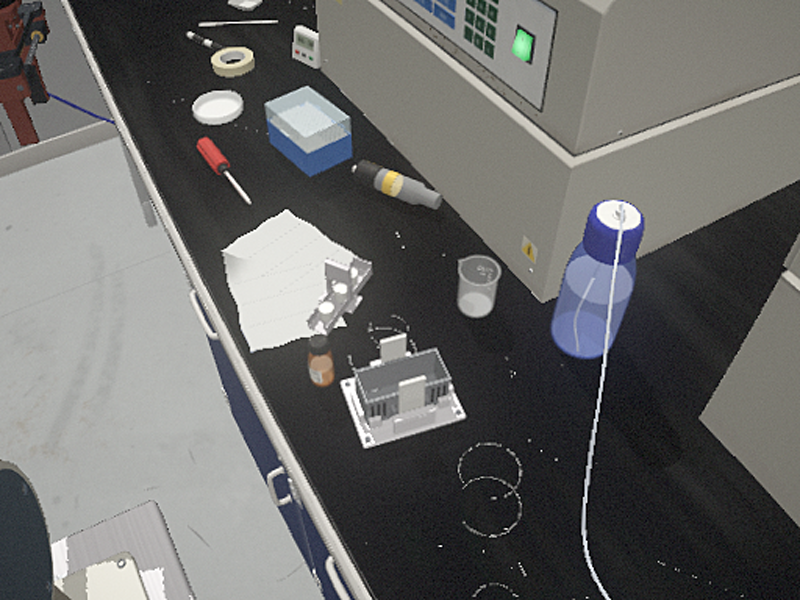

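View pics/top0.png

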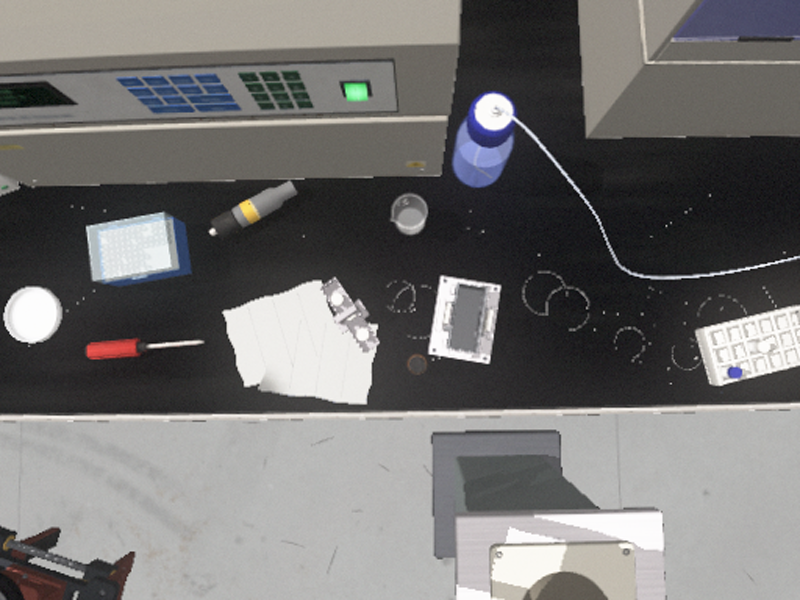

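Overview: dock at about (465,320) in the top view, with the tray at (350,315), beaker at (408,214) and dropper at (417,364). I'll enlarge both views.

Run:
```python
import cv2
from workcell import optics
def crop(n,x,y,w,h,s):
    im=optics.get_image(n)[y:y+h,x:x+w,::-1]
    cv2.imwrite(f"pics/{n}1.png",cv2.resize(im,None,fx=s,fy=s,interpolation=cv2.INTER_CUBIC))
crop("top",195,165,130,80,6)
crop("scene",190,155,120,135,4.4)
```

```text
(no output)
```

View pics/top1.png

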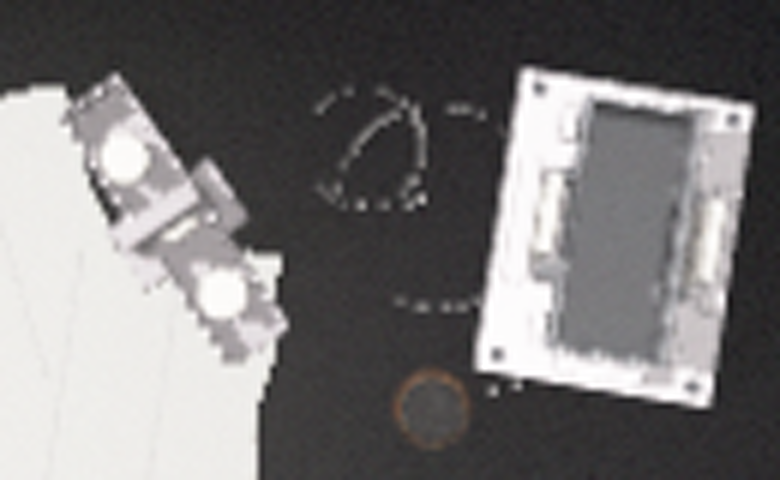

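View pics/scene1.png

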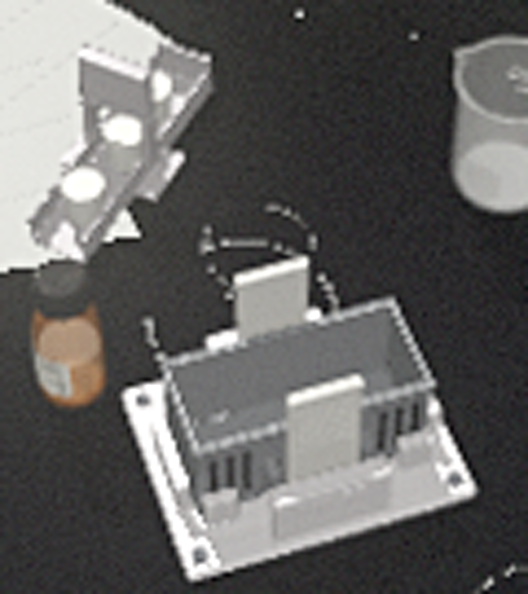

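```bash
cat > h.py <<'E'
import numpy as np, cv2
from workcell import optics
def ray(n,u,v):
    c=optics.calibration(n);k=np.zeros(5);k[0]=c["k1"]
    # model: distorted = x(1+k1 r^2), same as OpenCV
    x,y=cv2.undistortPoints(np.array([[[u,v]]],float),c["intrinsics"],k)[0,0]
    M=c["cam_to_world"]; return M[:3,3],M[:3,:3]@np.array([x,-y,-1])
def at(n,u,v,z):
    o,d=ray(n,u,v); return o+d*(z-o[2])/d[2]
def proj(n,P):
    c=optics.calibration(n);M=c["cam_to_world"];p=(np.asarray(P,float)-M[:3,3])@M[:3,:3]
    k=np.zeros(5);k[0]=c["k1"]
    return cv2.projectPoints((p*[1,-1,-1]).reshape(-1,1,3),np.zeros(3),np.zeros(3),c["intrinsics"],k)[0][:,0]
E
python3 - <<'E'
from h import *
np.set_printoptions(precision=1,suppress=True)
T=lambda u,v,z:at("top",195+u/6-.5,165+v/6-.5,z)
S=lambda u,v,z:at("scene",190+u/4.4-.5,155+v/4.4-.5,z)
for nm,f,pts in [("dockT",T,[(520,65,6),(755,105,6),(712,408,6),(475,372,6)]),
 ("dockS",S,[(123,392,6),(192,580,6),(477,492,6)]),
 ("cassS rim",S,[(165,365,54),(205,447,54),(435,385,54),(392,300,54)]),
 ("cassT rim",T,[(590,100,54),(693,113,54),(660,360,54),(553,345,54)]),
 ("plT",T,[(553,170,84),(540,262,84),(718,198,84),(705,262,84)]),
 ("plS near top",S,[(287,392,84),(362,378,84),(236,275,84),(308,260,84)]),
 ("trayT",T,[(64,115,15),(117,72,15),(232,362,15),(287,325,15)]),
 ("trayS",S,[(210,60,15),(160,42,15)]),
 ("handT",T,[(112,238,69),(195,193,69)]),("handS",S,[(82,50,69),(148,75,69)]),
 ("stT",T,[(126,156,20),(222,292,20)]),("stS",S,[(83,184,20),(121,130,20),(160,85,20)]),
 ("drop",T,[(432,408,75)]),("dropS",S,[(62,275,75)])]:
    P=np.array([f(*p) for p in pts]); print(nm,P[:,:2].tolist() and P[:,:2].round(1).tolist(),P.mean(0))
E
```

```text
dockT [[522.0, 175.3], [503.6, 79.7], [381.0, 101.1], [397.3, 196.4]] [451.  138.1   6. ]
dockS [[400.3, 195.0], [383.2, 100.1], [504.4, 78.7]] [429.3 124.6   6. ]
cassS rim [[408.4, 167.3], [403.8, 124.9], [497.5, 105.6], [505.0, 150.4]] [453.7 137.1  54. ]
cassT rim [[501.6, 150.5], [495.8, 110.8], [401.0, 126.3], [407.5, 167.1]] [451.5 138.7  54. ]
plT [[472.3, 167.1], [438.2, 172.7], [460.6, 106.0], [437.0, 111.6]] [452.  139.4  84. ]
plS near top [[434.0, 113.7], [462.1, 105.3], [444.3, 172.7], [473.1, 165.2]] [453.4 139.2  84. ]
trayT [[504.2, 361.4], [521.3, 339.7], [403.1, 294.0], [417.5, 271.7]] [461.5 316.7  15. ]
trayS [[522.4, 343.1], [507.0, 366.1]] [514.7 354.6  15. ]
handT [[450.9, 334.0], [467.4, 302.3]] [459.1 318.2  69. ]
handS [[451.3, 330.0], [470.1, 301.3]] [460.7 315.7  69. ]
stT [[486.5, 335.5], [431.1, 297.2]] [458.8 316.3  20. ]
stS [[432.4, 297.7], [462.4, 319.0], [491.6, 335.9]] [462.1 317.5  20. ]
drop [[384.9, 213.8]] [384.9 213.8  75. ]
dropS [[386.4, 213.4]] [386.4 213.4  75. ]
```

```bash
cat >> h.py <<'E'
from scipy.spatial.transform import Rotation as Ro
from workcell import get_obs
def tool(yaw,tilt=0):
    "tool y at yaw (deg), z down; tilt lowers the -y side (about tool x)"
    a=np.radians(yaw); y=np.array([np.cos(a),np.sin(a),0]); z=np.array([0,0,-1.])
    return Ro.from_matrix(np.c_[np.cross(y,z),y,z])*Ro.from_rotvec([-np.radians(tilt),0,0])
def go(P,R):
    o=get_obs(); C=Ro.from_rotvec(o["orientation"])
    print("trans",C.inv().apply(np.array(P)-o["ee_pos"]).round(1).tolist(),"rot",(C.inv()*R).as_rotvec().round(3).tolist(),
      "t",round(o["t"],2),"F",o["ft_force"].round(1).tolist(),"w",round(o["width"],1),"ee",o["ee_pos"].round(1).tolist(),"q",o["qpos"].round(2).tolist())
E
python3 - <<'E'
from h import *
go([461,317,130],tool(33.2))
P=lambda u,v,z:at("top",u*.64-.2,v*.64-.2,z).round(0)
S=lambda u,v,z:at("scene",u*.64-.2,v*.64-.2,z).round(0)
print(P(409,212,68),P(410,222,0),S(479,268,68),S(477,310,0), "machine",P(440,178,0))
E
```

```text
trans [-352.1, -189.7, 61.6] rot [-0.001, 0.0, 0.703] t 0.2 F [-0.7, 1.0, 0.1] w 87.9 ee [177.3, 598.9, 191.4] q [1.26, 0.42, 1.63, -0.0, 1.09, -0.02]
[608. 221.  68.] [608. 220.   0.] [613. 222.  68.] [610. 211.   0.] machine [680. 171.   0.]
```

```bash
python3 -m jog '{"delta_rot":[[0,0,0.703],[0,0,0.703],[0,0,0.703],[0,0,0.703],[0,0,0.703]],"translation":[[-352,-190,61],[-352,-190,61],[-352,-190,61],[-352,-190,61],[-352,-190,61]],"hand":[1,1,1,1,1]}'
python3 - <<'E'
from h import *
go([461,317,130],tool(33.2))
E
```

```text
t: 0.7
ee_pos: [353.6, 423.5, 153.9]
orientation: [1.501, 2.76, 0.0]
ft_force: [1.2, 0.7, -0.8]
width: 87.7
trans [-147.8, 32.2, 23.9] rot [0.0, -0.0, -0.005] t 0.7 F [1.2, 0.7, -0.8] w 87.7 ee [353.6, 423.5, 153.9] q [0.85, 0.37, 1.82, -0.0, 0.95, 0.28]
```

```bash
python3 -m jog '{"delta_rot":[[0,0,0],[0,0,0],[0,0,0],[0,0,0],[0,0,0]],"translation":[[-148,32,24],[-148,32,24],[-148,32,24],[-148,32,24],[-148,32,24]],"hand":[1,1,1,1,1]}'
python3 - <<'E'
from h import *
go([461,317,37],tool(33.2))
for n,c in(("scene",(180,120,110,120)),("top",(190,150,130,90))):
    im=optics.get_image(n); x,y,w,h=c
    cv2.imwrite(f"pics/{n}2.png",cv2.resize(im[y:y+h,x:x+w,::-1],None,fx=5,fy=5,interpolation=cv2.INTER_CUBIC))
E
```

```text
t: 1.2
ee_pos: [460.9, 317.7, 129.8]
orientation: [-1.497, -2.761, 0.001]
ft_force: [-0.3, 1.1, 0.4]
width: 87.9
trans [-0.7, -0.3, 92.8] rot [-0.001, -0.0, -0.002] t 1.2 F [-0.3, 1.1, 0.4] w 87.9 ee [460.9, 317.7, 129.8] q [0.58, 0.41, 1.82, 0.0, 0.91, 0.0]
```

View pics/scene2.png

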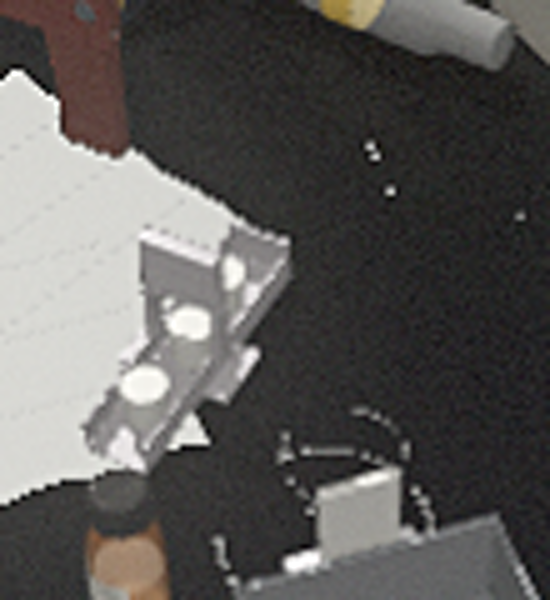

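```bash
python3 -c "
from h import *
R=tool(33.2);P=np.array([461,317,130.])
print(proj('scene',[P+R.apply([0,s,0]) for s in(-44,44)])-[180,120], proj('top',[P+R.apply([0,s,0]) for s in(-44,44)])-[190,150])"
python3 -m jog '{"delta_rot":[[0,0,0],[0,0,0],[0,0,0],[0,0,0],[0,0,0]],"translation":[[0,0,45],[0,0,92],[0,0,92],[0,0,92],[0,0,92]],"hand":[1,1,0.2,-0.5,-1]}'
python3 -m jog '{"delta_rot":[[0,0,0],[0,0,0],[0,0,0],[0,0,0],[0,0,0]],"translation":[[0,0,0],[0,0,0],[0,0,0],[0,0,0],[0,0,0]],"hand":[-1,-1,-1,-1,-1]}'
python3 -c "
from h import *
go([461,317,150],tool(33.2))"
```

```text
[[21.16811099 40.13586081]
 [45.10278314 11.6531504 ]] [[38.44771825 65.01219129]
 [15.52372942 30.67462997]]
t: 1.8
ee_pos: [461.4, 320.4, 40.5]
orientation: [1.491, 2.763, 0.005]
ft_force: [-0.2, 1.1, -0.2]
width: 67.3
t: 2.3
ee_pos: [460.6, 318.7, 38.5]
orientation: [1.494, 2.764, 0.001]
ft_force: [-0.2, 0.1, 0.7]
width: 27.4
trans [-1.7, -0.6, -111.5] rot [0.0, 0.0, 0.0] t 2.3 F [-0.2, 0.1, 0.7] w 27.4 ee [460.6, 318.7, 38.5] q [0.58, 0.55, 1.86, -0.0, 0.73, 0.0]
```

View pics/top2.png

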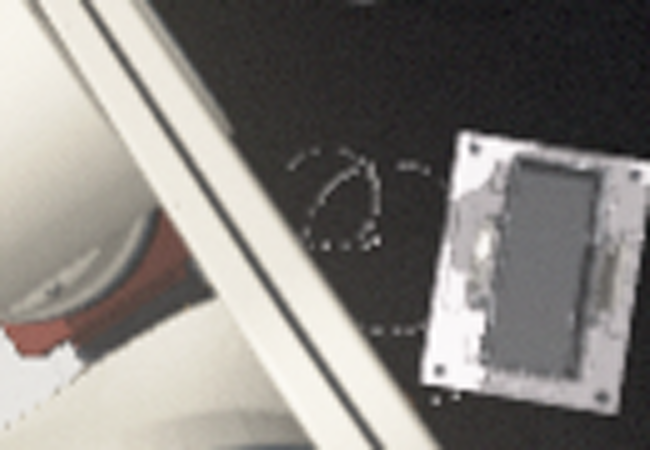

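The scene view shows one finger tip above the tray (crop ~(90,150)), matching the projection. In the top view the arm hides the tray. The fingers are still closing on the handle.

```bash
python3 -m jog '{"delta_rot":[[0,0,0],[0,0,0],[0,0,0],[0,0,0],[0,0,0]],"translation":[[0,0,0],[0,0,0],[0,0,0],[0,0,0],[0,0,0]],"hand":[-1,-1,-1,-1,-1]}'
python3 -m jog '{"delta_rot":[[0,0,0],[0,0,0],[0,0,0],[0,0,0],[0,0,0]],"translation":[[0,0,-8],[0,0,-20],[0,0,-35],[0,0,-50],[0,0,-65]],"hand":[-1,-1,-1,-1,-1]}'
python3 -c "
from h import *
go([461,317,150],tool(33.2))"
```

```text
t: 2.8
ee_pos: [460.9, 319.0, 38.5]
orientation: [1.493, 2.764, 0.001]
ft_force: [0.3, 1.8, 5.0]
width: 0.2
t: 3.3
ee_pos: [460.7, 318.9, 105.0]
orientation: [1.493, 2.763, 0.001]
ft_force: [0.8, 0.9, 0.1]
width: 0.8
trans [-1.8, -0.8, -45.0] rot [0.001, -0.0, 0.001] t 3.3 F [0.8, 0.9, 0.1] w 0.8 ee [460.7, 318.9, 105.0] q [0.58, 0.45, 1.84, 0.0, 0.86, 0.0]
```

The jaws closed to 0.2 mm, so the handle was missed. I'll look.

Run:
```python
from h import *
o=get_obs();P=o["ee_pos"];R=Ro.from_rotvec(o["orientation"])
im=optics.get_image("scene")[60:270,130:330,::-1].copy()
s=3
im=cv2.resize(im,None,fx=s,fy=s,interpolation=cv2.INTER_CUBIC)[:600]
for q,c in(([0,0,0],(0,0,255)),([0,0,-60],(0,255,0)),([0,40,0],(255,0,0)),([40,0,0],(0,255,255))):
    p=(proj("scene",[P+R.apply(q)])[0]-[130,60])*s; cv2.circle(im,tuple(int(a) for a in p),4,c,-1)
cv2.imwrite("pics/s3.png",im)
```

```text
(no output)
```

View pics/s3.png

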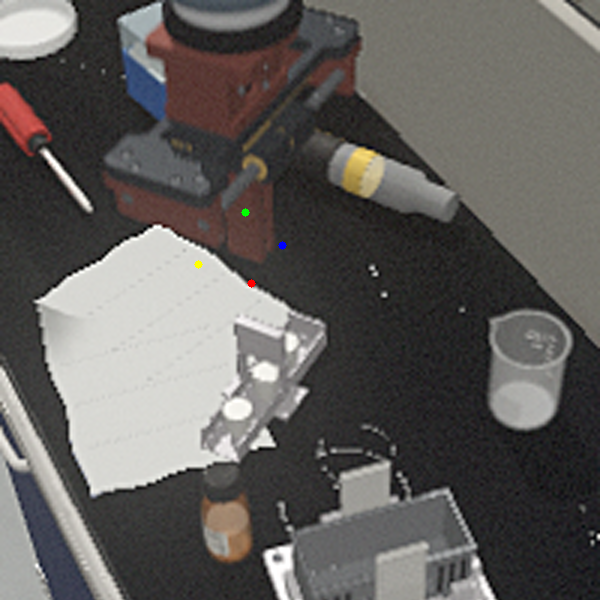

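The visible finger tips (~(250,257)) sit about 27 px above the projected TCP (red, (252,284)). The tray itself hasn't moved. I'll zoom with a contrast stretch to see whether dark tips are hidden there.

Run:
```python
from h import *
o=get_obs();P=o["ee_pos"];R=Ro.from_rotvec(o["orientation"])
im=optics.get_image("scene")[100:200,180:260,::-1].copy()
im=(255*(im/255.)**.5).astype(np.uint8)
s=6
im=cv2.resize(im,None,fx=s,fy=s,interpolation=cv2.INTER_CUBIC)
p=(proj("scene",[P])[0]-[180,100])*s; print(p); cv2.circle(im,tuple(int(a) for a in p),3,(0,0,255),1)
cv2.imwrite("pics/s4.png",im)
```

```text
[204.33776681 318.66351896]
```

View pics/s4.png

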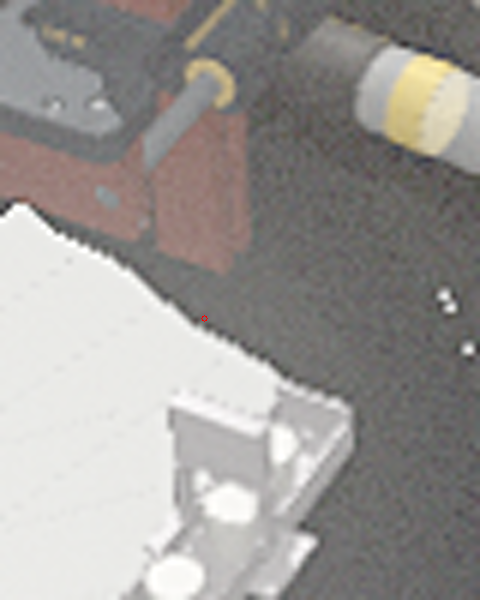

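```bash
python3 - <<'E'
from h import *
T=tool(33.2)
for z in (80,95,105,115,125,130,135,140):
    p=at("scene",180+197/6-.4,100+262/6-.4,z); print(z,p.round(1),"in tool axes rel",T.inv().apply(p-[460.7,318.9,105]).round(1))
E
python3 -m jog '{"delta_rot":[[0,0,0],[0,0,0],[0,0,0],[0,0,0],[0,0,0]],"translation":[[0,0,20],[0,0,30],[0,0,30],[0,0,32],[0,0,34]],"hand":[-1,-1,-1,-1,-1]}'
python3 -m jog '{"delta_rot":[[0,0,0],[0,0,0],[0,0,0],[0,0,0],[0,0,0]],"translation":[[0,0,2],[0,0,4],[0,0,6],[0,0,8],[0,0,10]],"hand":[-1,-1,-1,-1,-1]}'
```

```text
80 [483.2 374.1  80. ] in tool axes rel [33.9 49.1 25. ]
95 [476.8 358.9  95. ] in tool axes rel [24.6 35.4 10. ]
105 [472.6 348.8 105. ] in tool axes rel [18.5 26.3  0. ]
115 [468.3 338.6 115. ] in tool axes rel [ 12.3  17.2 -10. ]
125 [464.1 328.5 125. ] in tool axes rel [  6.2   8.  -20. ]
130 [461.9 323.4 130. ] in tool axes rel [  3.1   3.5 -25. ]
135 [459.8 318.3 135. ] in tool axes rel [  0.   -1.1 -30. ]
140 [457.7 313.3 140. ] in tool axes rel [ -3.   -5.6 -35. ]
t: 3.9
ee_pos: [460.7, 318.9, 69.3]
orientation: [1.493, 2.764, 0.001]
ft_force: [-0.0, 0.3, -0.3]
width: 0.8
t: 4.4
ee_pos: [460.5, 318.7, 59.1]
orientation: [1.493, 2.764, 0.0]
ft_force: [0.1, 0.6, -0.3]
width: 0.1
```

No contact at a reported z of 59. The picture puts the real tips exactly 30 mm above the report with no sideways error, which also explains the miss. I'll open and go 30 mm deeper, slowly at the end.

```bash
H='"hand":[1,1,1,1,1]'
python3 -m jog '{"delta_rot":[[0,0,0],[0,0,0],[0,0,0],[0,0,0],[0,0,0]],"translation":[[0,0,0],[0,0,0],[0,0,0],[0,0,0],[0,0,0]],"hand":[1,1,1,1,1]}'
python3 -m jog '{"delta_rot":[[0,0,0],[0,0,0],[0,0,0],[0,0,0],[0,0,0]],"translation":[[0,0,0],[0,0,0],[0,0,0],[0,0,0],[0,0,0]],"hand":[1,1,1,1,1]}'
python3 -m jog '{"delta_rot":[[0,0,0],[0,0,0],[0,0,0],[0,0,0],[0,0,0]],"translation":[[-1,0,10],[-1,0,20],[-1,0,30],[-1,0,34],[-1,0,38]],"hand":[1,1,1,1,1]}'
python3 -m jog '{"delta_rot":[[0,0,0],[0,0,0],[0,0,0],[0,0,0],[0,0,0]],"translation":[[0,0,3],[0,0,6],[0,0,9],[0,0,11],[0,0,11]],"hand":[1,1,1,1,1]}'
python3 - <<'E'
from h import *
o=get_obs();P=o["ee_pos"];R=Ro.from_rotvec(o["orientation"])
im=optics.get_image("scene")[110:230,170:270,::-1].copy()
s=5
im=cv2.resize((255*(im/255.)**.6).astype(np.uint8),None,fx=s,fy=s,interpolation=cv2.INTER_CUBIC)
for y in(-44,44):
    p=(proj("scene",[P+R.apply([0,y,-30])])[0]-[170,110])*s; cv2.circle(im,tuple(int(a) for a in p),4,(0,255,0),1)
cv2.imwrite("pics/s5.png",im)
E
```

```text
t: 4.9
ee_pos: [460.5, 318.8, 59.3]
orientation: [1.493, 2.764, 0.0]
ft_force: [1.0, 0.2, 0.0]
width: 36.4
t: 5.4
ee_pos: [460.4, 318.7, 59.2]
orientation: [-1.493, -2.764, 0.0]
ft_force: [0.2, -0.7, -1.0]
width: 77.1
t: 5.9
ee_pos: [460.7, 317.7, 20.3]
orientation: [-1.493, -2.763, 0.002]
ft_force: [0.1, -0.7, -0.1]
width: 87.8
t: 6.4
ee_pos: [460.9, 317.8, 10.0]
orientation: [-1.493, -2.764, 0.0]
ft_force: [0.0, -1.2, -0.7]
width: 87.8
```

View pics/s5.png

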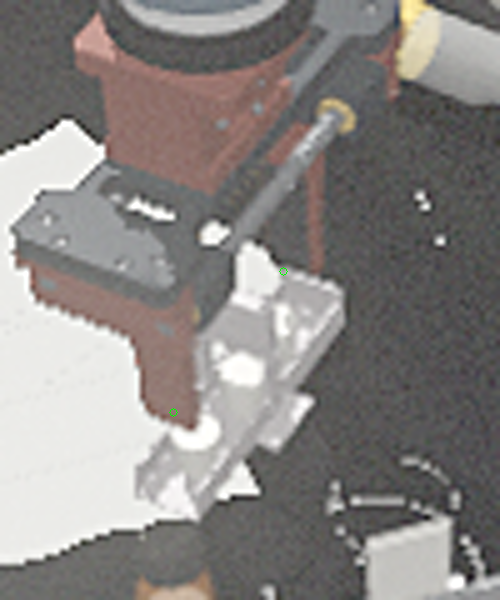

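The green marks (the +30 mm model) match the tips, and the fingers straddle the handle just above the stopper tops. Closing and lifting.

```bash
Z='"delta_rot":[[0,0,0],[0,0,0],[0,0,0],[0,0,0],[0,0,0]],"translation":[[0,0,0],[0,0,0],[0,0,0],[0,0,0],[0,0,0]]'
python3 -m jog '{"delta_rot":[[0,0,0],[0,0,0],[0,0,0],[0,0,0],[0,0,0]],"translation":[[0,0,0],[0,0,0],[0,0,0],[0,0,0],[0,0,0]],"hand":[-1,-1,-1,-1,-1]}'
python3 -m jog '{"delta_rot":[[0,0,0],[0,0,0],[0,0,0],[0,0,0],[0,0,0]],"translation":[[0,0,0],[0,0,0],[0,0,0],[0,0,0],[0,0,0]],"hand":[-1,-1,-1,-1,-1]}'
python3 -m jog '{"delta_rot":[[0,0,0],[0,0,0],[0,0,0],[0,0,0],[0,0,0]],"translation":[[0,0,0],[0,0,0],[0,0,0],[0,0,0],[0,0,0]],"hand":[-1,-1,-1,-1,-1]}'
python3 -m jog '{"delta_rot":[[0,0,0],[0,0,0],[0,0,0],[0,0,0],[0,0,0]],"translation":[[0,0,-1],[0,0,-4],[0,0,-10],[0,0,-18],[0,0,-28]],"hand":[-1,-1,-1,-1,-1]}'
python3 -c "
from h import *
go([461,317,110],tool(33.2))"
```

```text
t: 6.95
ee_pos: [461.0, 317.9, 10.2]
orientation: [1.493, 2.764, 0.0]
ft_force: [0.6, 0.2, 0.5]
width: 51.4
t: 7.45
ee_pos: [461.0, 317.9, 10.2]
orientation: [-1.493, -2.764, 0.0]
ft_force: [-0.7, -0.4, 1.0]
width: 11.5
t: 7.95
ee_pos: [461.0, 317.9, 10.2]
orientation: [-1.493, -2.764, 0.0]
ft_force: [-0.3, -0.3, 0.6]
width: 10.0
t: 8.45
ee_pos: [460.9, 317.8, 38.8]
orientation: [-1.493, -2.764, 0.0]
ft_force: [-0.7, 0.7, -2.1]
width: 9.8
trans [-0.8, -0.4, -71.2] rot [-0.0, 0.0, 0.001] t 8.45 F [-0.7, 0.7, -2.1] w 9.8 ee [460.9, 317.8, 38.8] q [0.58, 0.55, 1.86, -0.0, 0.73, 0.0]
```

Gripped (width 9.8 mm). Now I'll lift with the lip tipped slightly up so the stoppers stay put, then work out the traverse.

```bash
python3 -m jog '{"delta_rot":[[0.02,0,0],[0.04,0,0],[0.06,0,0],[0.08,0,0],[0.1,0,0]],"translation":[[0,0,-8],[0,0,-22],[0,0,-40],[0,0,-58],[0,0,-71]],"hand":[-1,-1,-1,-1,-1]}'
python3 -m jog '{"delta_rot":[[0,0,0],[0,0,0],[0,0,0],[0,0,0],[0,0,0]],"translation":[[0,0,-2],[0,0,-3],[0,0,-3],[0,0,-3],[0,0,-3]],"hand":[-1,-1,-1,-1,-1]}'
python3 -c "
from h import *
go([541.7,123,113],tool(-9.8,-5.7))"
```

```text
t: 8.95
ee_pos: [461.5, 318.2, 111.3]
orientation: [-1.47, -2.72, 0.134]
ft_force: [0.5, 0.4, -2.5]
width: 9.6
t: 9.45
ee_pos: [460.8, 317.7, 111.6]
orientation: [-1.469, -2.719, 0.138]
ft_force: [0.4, 0.0, -2.4]
width: 10.2
trans [-207.2, -39.0, 2.5] rot [-0.002, 0.075, 0.747] t 9.45 F [0.4, 0.0, -2.4] w 10.2 ee [460.8, 317.7, 111.6] q [0.58, 0.48, 1.76, 0.0, 1.0, 0.0]
```

```bash
python3 -m jog '{"delta_rot":[[0,0.001,0.014],[0,0.005,0.05],[0,0.01,0.106],[0,0.018,0.177],[0,0.025,0.248]],"translation":[[-4,-1,0],[-14,-2.5,0],[-29,-5.5,0],[-49,-9,0],[-69,-13,0]],"hand":[-1,-1,-1,-1,-1]}'
python3 -c "
from h import *
go([541.7,123,113],tool(-9.8,-5.7))"
```

```text
t: 9.95
ee_pos: [488.8, 251.6, 113.5]
orientation: [-1.797, -2.502, 0.125]
ft_force: [-0.1, 0.1, -2.0]
width: 9.8
trans [-138.7, 9.0, -0.4] rot [-0.0, 0.05, 0.494] t 9.95 F [-0.1, 0.1, -2.0] w 9.8 ee [488.8, 251.6, 113.5] q [0.45, 0.47, 1.78, 0.01, 1.0, 0.11]
```

```bash
python3 -m jog '{"delta_rot":[[0,0.006,0.064],[0,0.013,0.135],[0,0.02,0.206],[0,0.027,0.27],[0,0.033,0.327]],"translation":[[-18,1,0],[-38,2.5,0],[-58,3.8,0],[-76,5,0],[-92,6,0]],"hand":[-1,-1,-1,-1,-1]}'
python3 -c "
from h import *
go([541.7,123,113],tool(-9.8,-5.7))"
```

```text
t: 10.45
ee_pos: [524.3, 165.9, 112.9]
orientation: [-2.175, -2.165, 0.108]
ft_force: [-0.4, -0.2, -2.1]
width: 9.8
trans [-42.8, 17.5, -1.9] rot [-0.001, 0.017, 0.166] t 10.45 F [-0.4, -0.2, -2.1] w 9.8 ee [524.3, 165.9, 112.9] q [0.27, 0.47, 1.78, 0.03, 0.99, 0.25]
```

```bash
python3 -m jog '{"delta_rot":[[0,0.005,0.05],[0,0.01,0.095],[0,0.013,0.13],[0,0.016,0.155],[0,0.017,0.166]],"translation":[[-13,5,0],[-24,10,0],[-33,13.5,-1],[-40,16,-2],[-43,17.5,-2]],"hand":[-1,-1,-1,-1,-1]}'
cat >> h.py <<'E'
C0=np.array([452,138.5,0]);U=np.array([np.cos(np.radians(-9.8)),np.sin(np.radians(-9.8)),0])
def pour(tilt,lx,lz,k=10.2):
    "reported TCP with the tray lip at dock x=lx, height lz"
    R=tool(-9.8,tilt); off=R.apply([0,-61,k-2])
    return C0+U*lx+[0,0,lz]-off,R
E
python3 -c "
from h import *
for a in((0,22,80),(10,20,70),(18,20,64),(28,20,62)): go(*pour(*a))"
```

```text
t: 10.95
ee_pos: [541.8, 124.6, 113.2]
orientation: [-2.339, -1.978, 0.098]
ft_force: [-0.4, 1.3, -2.1]
width: 9.8
trans [-1.6, -5.3, 25.7] rot [-0.1, -0.0, 0.005] t 10.95 F [-0.4, 1.3, -2.1] w 9.8 ee [541.8, 124.6, 113.2] q [0.18, 0.47, 1.77, 0.04, 0.99, 0.33]
trans [-1.6, -9.7, 25.7] rot [-0.274, -0.001, 0.004] t 10.95 F [-0.4, 1.3, -2.1] w 9.8 ee [541.8, 124.6, 113.2] q [0.18, 0.47, 1.77, 0.04, 0.99, 0.33]
trans [-1.5, -13.0, 24.0] rot [-0.414, -0.001, 0.004] t 10.95 F [-0.4, 1.3, -2.1] w 9.8 ee [541.8, 124.6, 113.2] q [0.18, 0.47, 1.77, 0.04, 0.99, 0.33]
trans [-1.5, -19.2, 17.4] rot [-0.589, -0.002, 0.004] t 10.95 F [-0.4, 1.3, -2.1] w 9.8 ee [541.8, 124.6, 113.2] q [0.18, 0.47, 1.77, 0.04, 0.99, 0.33]
```

```bash
python3 -m jog '{"delta_rot":[[-0.02,0,0.002],[-0.04,0,0.005],[-0.06,0,0.005],[-0.08,0,0.005],[-0.1,0,0.005]],"translation":[[-1,-1,4],[-1.6,-2,10],[-1.6,-3,16],[-1.6,-4.5,22],[-1.6,-5.3,25.7]],"hand":[-1,-1,-1,-1,-1]}'
python3 - <<'E'
from h import *
for a in((10,20,70),(18,20,64),(28,20,62)): go(*pour(*a))
o=get_obs();P=o["ee_pos"];R=Ro.from_rotvec(o["orientation"])
im=optics.get_image("scene")[110:310,190:350,::-1].copy()
s=3
im=cv2.resize((255*(im/255.)**.7).astype(np.uint8),None,fx=s,fy=s,interpolation=cv2.INTER_CUBIC)
for x,y in((-15,-61),(15,-61),(15,61)):
    p=(proj("scene",[P+R.apply([x,y,10.2-15])])[0]-[190,110])*s; cv2.circle(im,tuple(int(a) for a in p),4,(0,255,0),1)
cv2.imwrite("pics/s6.png",im)
E
```

```text
t: 11.45
ee_pos: [533.0, 125.3, 87.7]
orientation: [-2.401, -2.026, -0.0]
ft_force: [0.1, 0.3, -1.8]
width: 9.5
trans [-0.8, -3.4, -1.0] rot [-0.175, -0.0, 0.002] t 11.45 F [0.1, 0.3, -1.8] w 9.5 ee [533.0, 125.3, 87.7] q [0.21, 0.46, 1.87, 0.0, 0.81, 0.38]
trans [-0.8, -6.6, -3.0] rot [-0.314, -0.001, 0.002] t 11.45 F [0.1, 0.3, -1.8] w 9.5 ee [533.0, 125.3, 87.7] q [0.21, 0.46, 1.87, 0.0, 0.81, 0.38]
trans [-0.8, -12.0, -10.2] rot [-0.489, -0.001, 0.002] t 11.45 F [0.1, 0.3, -1.8] w 9.5 ee [533.0, 125.3, 87.7] q [0.21, 0.46, 1.87, 0.0, 0.81, 0.38]
```

View pics/s6.png

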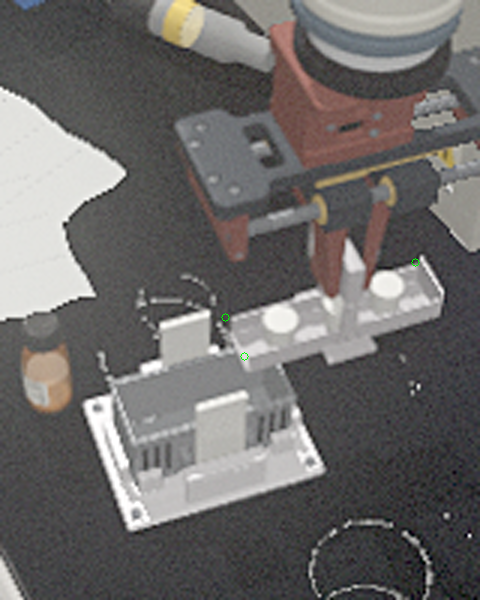

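The tray matches the prediction within a few pixels, its lip is over the cassette and all three stoppers are aboard. Tilting about the lip.

```bash
python3 -m jog '{"delta_rot":[[-0.06,0,0],[-0.12,0,0],[-0.18,0,0],[-0.25,0,0],[-0.314,0,0]],"translation":[[-0.8,-1,0],[-0.8,-2,-0.5],[-0.8,-3.4,-1],[-0.8,-5,-2],[-0.8,-6.6,-3]],"hand":[-1,-1,-1,-1,-1]}'
python3 -m jog '{"delta_rot":[[0,0,0],[-0.02,0,0],[-0.04,0,0],[-0.06,0,0],[-0.07,0,0]],"translation":[[0,0,0],[0,-0.4,0],[0,-0.8,0],[0,-1.2,0],[0,-1.4,0]],"hand":[-1,-1,-1,-1,-1]}'
python3 -c "
from h import *
for a in((22,20,62),(28,20,62)): go(*pour(*a))"
```

```text
t: 12.0
ee_pos: [526.8, 125.7, 91.5]
orientation: [2.206, 1.86, 0.298]
ft_force: [-0.6, -1.5, -1.6]
width: 9.5
t: 12.5
ee_pos: [526.2, 125.5, 90.8]
orientation: [2.161, 1.822, 0.353]
ft_force: [0.0, -0.5, -1.5]
width: 9.7
trans [0.2, -1.1, -2.2] rot [-0.001, 0.0, 0.001] t 12.5 F [0.0, -0.5, -1.5] w 9.7 ee [526.2, 125.5, 90.8] q [0.32, 0.36, 2.14, -0.54, 0.35, 0.98]
trans [0.2, -2.3, -8.5] rot [-0.105, 0.0, 0.001] t 12.5 F [0.0, -0.5, -1.5] w 9.7 ee [526.2, 125.5, 90.8] q [0.32, 0.36, 2.14, -0.54, 0.35, 0.98]
```

```bash
python3 -m jog '{"delta_rot":[[-0.02,0,0],[-0.03,0,0],[-0.04,0,0],[-0.05,0,0],[-0.06,0,0]],"translation":[[0,-0.5,-1],[0,-1,-2],[0,-1,-3],[0,-1.5,-4],[0,-2,-5]],"hand":[-1,-1,-1,-1,-1]}'
python3 -m jog '{"delta_rot":[[0,0,0],[0,0,0],[0,0,0],[0,0,0],[0,0,0]],"translation":[[0,0,0],[0,0,0],[0,0,0],[0,0,0],[0,0,0]],"hand":[-1,-1,-1,-1,-1]}'
python3 - <<'E'
from h import *
go(*pour(28,20,62))
a=optics.get_image("scene")[110:310,190:350,::-1]; b=optics.get_image("top")[150:260,225:355,::-1]
A=cv2.resize(a,(384,480),interpolation=cv2.INTER_CUBIC); B=cv2.resize(b,(410,347),interpolation=cv2.INTER_CUBIC)
c=np.zeros((480,794,3),np.uint8); c[:,:384]=A; c[:347,384:]=B
cv2.imwrite("pics/s7.png",(255*(c/255.)**.7).astype(np.uint8))
E
```

```text
t: 13.0
ee_pos: [523.1, 126.0, 95.0]
orientation: [2.121, 1.787, 0.403]
ft_force: [0.9, 0.1, -1.5]
width: 10.0
t: 13.5
ee_pos: [522.1, 126.1, 94.6]
orientation: [2.121, 1.788, 0.404]
ft_force: [-0.2, -0.3, -1.5]
width: 10.0
trans [0.3, 0.4, -3.5] rot [-0.045, -0.001, 0.001] t 13.5 F [-0.2, -0.3, -1.5] w 10.0 ee [522.1, 126.1, 94.6] q [0.35, 0.34, 2.18, -0.78, 0.31, 1.23]
```

View pics/s7.png

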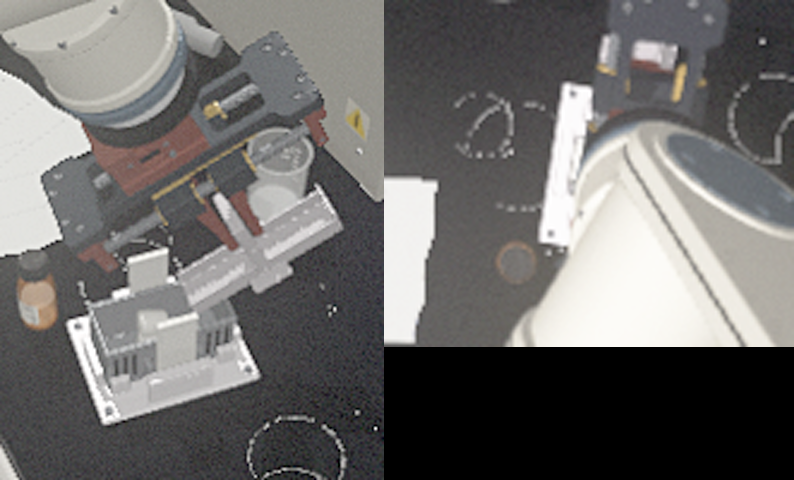

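The tray is empty and the stoppers are in the cassette (white at ~(152,322)). Back out, level, and return the tray to its old place.

```bash
python3 -c "
from h import *
go([540,123.5,130],tool(-9.8,0))"
```

```text
trans [0.5, 31.7, -24.2] rot [0.444, -0.001, 0.001] t 13.6 F [-0.6, -1.2, -1.3] w 9.9 ee [521.9, 126.1, 94.5] q [0.35, 0.34, 2.18, -0.78, 0.31, 1.23]
```

```bash
python3 -m jog '{"delta_rot":[[0.06,0,0],[0.18,0,0],[0.31,0,0],[0.444,0,0],[0.444,0,0]],"translation":[[0.5,8,-6],[0.5,18,-14],[0.5,31.7,-24],[0.5,31.7,-24],[0.5,31.7,-24]],"hand":[-1,-1,-1,-1,-1]}'
python3 -c "
from h import *
go([461,317,118],tool(33.2))"
```

```text
t: 14.1
ee_pos: [543.7, 124.3, 132.3]
orientation: [-2.4, -2.023, -0.006]
ft_force: [-0.2, 0.3, -0.9]
width: 9.7
trans [175.9, -114.0, 15.1] rot [0.002, -0.004, -0.749] t 14.1 F [-0.2, 0.3, -0.9] w 9.7 ee [543.7, 124.3, 132.3] q [0.2, 0.4, 1.83, 0.01, 0.91, 0.37]
```

```bash
python3 -m jog '{"delta_rot":[[0,0,-0.08],[0,0,-0.22],[0,0,-0.37],[0,0,-0.52],[0,0,-0.65]],"translation":[[18,-12,0],[50,-32,4],[85,-55,8],[120,-78,12],[150,-98,15]],"hand":[-1,-1,-1,-1,-1]}'
python3 -c "
from h import *
go([461,317,118],tool(33.2))"
```

```text
t: 14.6
ee_pos: [467.8, 289.4, 114.6]
orientation: [-1.621, -2.691, -0.0]
ft_force: [0.8, -0.3, -1.6]
width: 10.0
trans [27.5, 6.9, -3.4] rot [-0.0, -0.001, -0.093] t 14.6 F [0.8, -0.3, -1.6] w 10.0 ee [467.8, 289.4, 114.6] q [0.53, 0.42, 1.85, 0.0, 0.87, 0.05]
```

```bash
python3 -m jog '{"delta_rot":[[0,0,-0.06],[0,0,-0.093],[0,0,-0.093],[0,0,-0.093],[0,0,-0.093]],"translation":[[18,4.5,0],[27,7,15],[27,7,40],[27,7,65],[27,7,85]],"hand":[-1,-1,-1,-1,-1]}'
python3 -c "
from h import *
go([461,317,10.2],tool(33.2))"
```

```text
t: 15.1
ee_pos: [461.9, 314.2, 27.6]
orientation: [-1.503, -2.757, 0.002]
ft_force: [-0.0, 0.2, -1.2]
width: 9.7
trans [2.9, 0.8, 17.4] rot [-0.002, -0.0, -0.007] t 15.1 F [-0.0, 0.2, -1.2] w 9.7 ee [461.9, 314.2, 27.6] q [0.58, 0.57, 1.87, 0.0, 0.71, 0.0]
```

```bash
python3 -m jog '{"delta_rot":[[0,0,0],[0,0,0],[0,0,0],[0,0,0],[0,0,0]],"translation":[[0,0,6],[0,0,10],[0,0,13],[0,0,15],[0,0,16]],"hand":[-1,-1,-1,-1,-1]}'
python3 -m jog '{"delta_rot":[[0,0,0],[0,0,0],[0,0,0],[0,0,0],[0,0,0]],"translation":[[0,0,0.5],[0,0,1],[0,0,1.5],[0,0,1.5],[0,0,1.5]],"hand":[-1,-1,-1,-1,-1]}'
```

```text
t: 15.6
ee_pos: [463.0, 315.3, 14.4]
orientation: [1.503, 2.758, 0.002]
ft_force: [-1.8, 0.3, -2.0]
width: 9.5
t: 16.1
ee_pos: [462.5, 315.2, 12.4]
orientation: [-1.503, -2.759, -0.001]
ft_force: [-0.3, -0.1, -1.0]
width: 9.7
```

```bash
python3 -m jog '{"delta_rot":[[0,0,0],[0,0,0],[0,0,0],[0,0,0],[0,0,0]],"translation":[[0,0,0.7],[0,0,1.4],[0,0,2],[0,0,2.2],[0,0,2.4]],"hand":[-1,-1,-1,-1,-1]}'
python3 -m jog '{"delta_rot":[[0,0,0],[0,0,0],[0,0,0],[0,0,0],[0,0,0]],"translation":[[0,0,0],[0,0,0],[0,0,0],[0,0,0],[0,0,0]],"hand":[-0.9,-0.7,-0.5,-0.3,0]}'
python3 -m jog '{"delta_rot":[[0,0,0],[0,0,0],[0,0,0],[0,0,0],[0,0,0]],"translation":[[0,0,0],[0,0,0],[0,0,0],[0,0,0],[0,0,0]],"hand":[0.6,0.6,0.6,0.6,0.6]}'
python3 -c "
from h import *
go([461,317,10.2],tool(33.2))"
```

```text
t: 16.6
ee_pos: [462.4, 315.1, 10.2]
orientation: [-1.503, -2.759, -0.0]
ft_force: [-2.6, -0.5, 4.0]
width: 9.9
t: 17.1
ee_pos: [462.5, 315.2, 9.9]
orientation: [-1.503, -2.759, -0.001]
ft_force: [-0.2, -0.3, -0.6]
width: 33.8
t: 17.6
ee_pos: [462.5, 315.2, 10.0]
orientation: [-1.503, -2.759, -0.001]
ft_force: [-0.8, -0.4, -0.1]
width: 69.6
trans [2.4, -0.3, -0.2] rot [0.0, -0.0, -0.006] t 17.6 F [-0.8, -0.4, -0.1] w 69.6 ee [462.5, 315.2, 10.0] q [0.58, 0.6, 1.87, 0.0, 0.67, 0.0]
```

```bash
python3 -m jog '{"delta_rot":[[0,0,0],[0,0,0],[0,0,0],[0,0,0],[0,0,0]],"translation":[[0,0,-10],[0,0,-35],[0,0,-75],[0,0,-110],[0,0,-110]],"hand":[0.8,1,1,1,1]}'
python3 -c "
from h import *
go([452,138.5,90],tool(80.2))"
```

```text
t: 18.1
ee_pos: [465.5, 317.1, 125.4]
orientation: [1.501, 2.755, 0.013]
ft_force: [0.6, 0.9, 0.0]
width: 87.6
trans [-142.7, -108.5, 34.3] rot [0.009, 0.003, -0.826] t 18.1 F [0.6, 0.9, 0.0] w 87.6 ee [465.5, 317.1, 125.4] q [0.58, 0.42, 1.82, 0.0, 0.89, 0.0]
```

```bash
python3 -m jog '{"delta_rot":[[0,0,-0.14],[0,0,-0.28],[0,0,-0.42],[0,0,-0.56],[0,0,-0.7]],"translation":[[-25,-19,0],[-53,-41,5],[-81,-62,10],[-110,-83,18],[-140,-105,26]],"hand":[1,1,1,1,1]}'
python3 -m jog '{"delta_rot":[[0,0,-0.12],[0,0,-0.12],[0,0,-0.12],[0,0,-0.12],[0,0,-0.12]],"translation":[[0,0,0],[0,0,0],[0,0,0],[0,0,0],[0,0,0]],"hand":[1,1,1,1,1]}'
python3 -c "
from h import *
go([452,138.5,60],tool(80.2))"
```

```text
t: 18.6
ee_pos: [449.8, 139.3, 93.7]
orientation: [0.456, 3.108, 0.001]
ft_force: [0.7, 0.1, 0.6]
width: 87.8
t: 19.1
ee_pos: [450.3, 141.2, 94.0]
orientation: [0.279, 3.129, 0.001]
ft_force: [0.1, 0.2, -0.2]
width: 88.1
trans [-2.1, -2.3, 34.0] rot [0.001, 0.0, -0.007] t 19.1 F [0.1, 0.2, -0.2] w 88.1 ee [450.3, 141.2, 94.0] q [0.28, 0.35, 2.03, 0.0, 0.76, -1.12]
```

```bash
python3 -m jog '{"delta_rot":[[0,0,-0.007],[0,0,-0.007],[0,0,-0.007],[0,0,-0.007],[0,0,-0.007]],"translation":[[-2,-2.3,10],[-2,-2.3,20],[-2,-2.3,32],[-2,-2.3,40],[-2,-2.3,48]],"hand":[1,1,1,1,1]}'
python3 -m jog '{"delta_rot":[[0,0,0],[0,0,0],[0,0,0],[0,0,0],[0,0,0]],"translation":[[0,0,7],[0,0,14],[0,0,21],[0,0,27],[0,0,28]],"hand":[1,1,1,1,1]}'
python3 - <<'E'
from h import *
go([452,138.5,18],tool(80.2))
a=optics.get_image("scene")
cv2.imwrite("pics/s8.png",cv2.resize((255*(a[100:300,180:340,::-1]/255.)**.7).astype(np.uint8),None,fx=3,fy=3,interpolation=cv2.INTER_CUBIC))
E
```

```text
t: 19.6
ee_pos: [451.3, 137.8, 44.7]
orientation: [-0.268, -3.129, 0.0]
ft_force: [-0.4, -0.7, -0.6]
width: 87.9
t: 20.1
ee_pos: [451.4, 137.8, 17.2]
orientation: [-0.268, -3.129, -0.0]
ft_force: [1.3, 0.1, -0.5]
width: 87.9
trans [-0.5, 0.8, -0.8] rot [-0.0, -0.001, 0.0] t 20.1 F [1.3, 0.1, -0.5] w 87.9 ee [451.4, 137.8, 17.2] q [0.27, 0.5, 2.06, 0.0, 0.58, -1.13]
```

```bash
python3 -m jog '{"delta_rot":[[0,0,0],[0,0,0],[0,0,0],[0,0,0],[0,0,0]],"translation":[[0,0.8,0],[0,0.8,0],[0,0.8,0],[0,0.8,0],[0,0.8,0]],"hand":[0.6,0.4,0,-1,-1]}'
python3 -m jog '{"delta_rot":[[0,0,0],[0,0,0],[0,0,0],[0,0,0],[0,0,0]],"translation":[[0,0,0],[0,0,0],[0,0,0],[0,0,0],[0,0,0]],"hand":[-1,-1,-1,-1,-1]}'
python3 -m jog '{"delta_rot":[[0,0,0],[0,0,0],[0,0,0],[0,0,0],[0,0,0]],"translation":[[0,0,0],[0,0,0],[0,0,-1],[0,0,-2],[0,0,-3]],"hand":[-1,-1,-1,-1,-1]}'
```

```text
t: 20.65
ee_pos: [452.3, 138.8, 18.5]
orientation: [0.267, 3.13, 0.001]
ft_force: [-3.9, -4.0, 29.4]
width: 51.8
t: 21.15
ee_pos: [452.2, 138.7, 18.8]
orientation: [0.268, 3.13, 0.001]
ft_force: [-2.9, -1.9, 13.6]
width: 51.3
t: 21.65
ee_pos: [451.7, 138.7, 20.7]
orientation: [-0.268, -3.13, -0.0]
ft_force: [-0.2, 0.2, -1.9]
width: 51.0
```

Width is 51 mm where I expected 54, and there was a brief upward push of 29 N. I'll lift slightly and check the weight before going on.

```bash
python3 -m jog '{"delta_rot":[[0,0,0],[0,0,0],[0,0,0],[0,0,0],[0,0,0]],"translation":[[0,0,-2],[0,0,-4],[0,0,-6],[0,0,-8],[0,0,-8]],"hand":[-1,-1,-1,-1,-1]}'
python3 - <<'E'
from h import *
go([452,138.5,18],tool(80.2))
a=optics.get_image("scene")
cv2.imwrite("pics/s9.png",cv2.resize((255*(a[100:300,180:340,::-1]/255.)**.7).astype(np.uint8),None,fx=3,fy=3,interpolation=cv2.INTER_CUBIC))
p,q=cv2.imread("pics/s8.png"),cv2.imread("pics/s9.png")
cv2.imwrite("pics/cmp.png",cv2.resize(np.hstack([p[150:,60:440],q[150:,60:440]]),(760,450)))
E
```

```text
t: 22.15
ee_pos: [452.1, 138.8, 29.2]
orientation: [0.268, 3.13, 0.001]
ft_force: [0.2, 0.3, -2.4]
width: 51.1
trans [0.0, -0.3, 11.2] rot [0.001, 0.0, 0.0] t 22.15 F [0.2, 0.3, -2.4] w 51.1 ee [452.1, 138.8, 29.2] q [0.27, 0.48, 2.06, 0.0, 0.61, -1.13]
```

View pics/cmp.png

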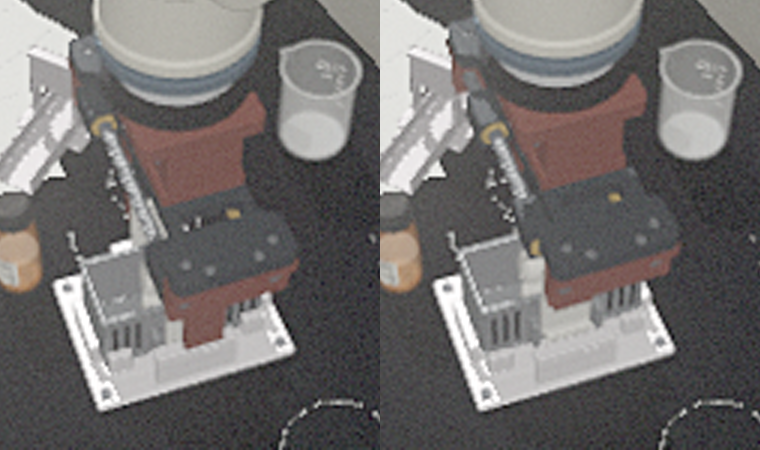

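Wrist force −2.4 N matches cassette plus three stoppers (0.22 kg), and the picture shows the cassette rising level between the fingers. The tray stands upright, with the beaker and bottle untouched. Lifting gently.

```bash
python3 -m jog '{"delta_rot":[[0,0,0],[0,0,0],[0,0,0],[0,0,0],[0,0,0]],"translation":[[0,0,-3],[0,0,-8],[0,0,-14],[0,0,-20],[0,0,-26]],"hand":[-1,-1,-1,-1,-1]}'
python3 -m jog '{"delta_rot":[[0,0,0],[0,0,0],[0,0,0],[0,0,0],[0,0,0]],"translation":[[0,0,-7],[0,0,-15],[0,0,-23],[0,0,-31],[0,0,-39]],"hand":[-1,-1,-1,-1,-1]}'
python3 -m jog '{"delta_rot":[[0,0,0],[0,0,0],[0,0,0],[0,0,0],[0,0,0]],"translation":[[0,0,-8],[0,0,-16],[0,0,-24],[0,0,-32],[0,0,-40]],"hand":[-1,-1,-1,-1,-1]}'
python3 -m jog '{"delta_rot":[[0,0,0],[0,0,0],[0,0,0],[0,0,0],[0,0,0]],"translation":[[0,0,-8],[0,0,-14],[0,0,-18],[0,0,-20],[0,0,-20]],"hand":[-1,-1,-1,-1,-1]}'
python3 -m jog '{"delta_rot":[[0,0,0],[0,0,0],[0,0,0],[0,0,0],[0,0,0]],"translation":[[0,0,0],[0,0,0],[0,0,0],[0,0,0],[0,0,0]],"hand":[-1,-1,-1,-1,-1]}'
python3 - <<'E'
from h import *
f=[]
for i in range(6):
    a=optics.get_image("scene"); f.append(get_obs()["ft_force"])
print(np.mean(f,0).round(2)); go([452,138.5,18],tool(80.2))
cv2.imwrite("pics/fin.png",cv2.resize((255*(a[80:300,160:360,::-1]/255.)**.7).astype(np.uint8),None,fx=2.7,fy=2.7,interpolation=cv2.INTER_CUBIC))
E
```

```text
t: 22.7
ee_pos: [452.0, 138.8, 55.6]
orientation: [0.268, 3.13, 0.001]
ft_force: [0.3, 0.8, -3.1]
width: 51.0
t: 23.2
ee_pos: [451.9, 138.7, 94.7]
orientation: [0.268, 3.13, 0.001]
ft_force: [0.8, -0.2, -2.6]
width: 50.9
t: 23.7
ee_pos: [451.8, 138.7, 134.6]
orientation: [-0.268, -3.13, -0.001]
ft_force: [-0.2, -0.0, -2.3]
width: 50.9
t: 24.2
ee_pos: [451.9, 138.7, 154.1]
orientation: [0.268, 3.13, 0.001]
ft_force: [-0.2, 0.4, -1.7]
width: 51.2
t: 24.7
ee_pos: [451.9, 138.7, 153.8]
orientation: [-0.268, -3.13, -0.001]
ft_force: [0.0, 0.1, -2.4]
width: 51.0
[-0.15  0.17 -2.05]
trans [-0.2, -0.2, 135.9] rot [0.0, -0.0, 0.0] t 25.0 F [0.2, -0.0, -2.1] w 51.4 ee [451.9, 138.7, 153.9] q [0.27, 0.25, 1.99, 0.0, 0.9, -1.13]
```

The picture limit is reached, so I'll check height and level numerically. I fit the cassette's visible edges in the scene image over height and pitch.

Run:
```python
from h import *
im=np.mean([optics.get_image("scene").astype(float).mean(2) for _ in range(4)],0)
g=np.hypot(cv2.Sobel(im,-1,1,0),cv2.Sobel(im,-1,0,1)).astype(np.float32); g=np.minimum(g,120)
V=U; W=np.array([-U[1],U[0],0])
t=np.linspace(0,1,60)[:,None]
E=[((-50,-22,0),(-50,-22,48)),((-50,22,48),(-50,-22,48)),((-50,-22,0),(50,-22,0)),((50,-22,0),(50,-22,48)),((-50,22,0),(-50,-22,0)),((-50,22,0),(-50,22,48)),((-50,-22,48),(-17,-22,48)),((17,-22,48),(50,-22,48))]
L=np.vstack([np.array(a)*(1-t)+np.array(b)*t for a,b in E]).astype(float)
best=[]
for h in range(110,165,1):
  for p in range(-16,17,2):
   for r in (-6,-3,0,3,6):
    Q=Ro.from_euler("xy",[r,p],degrees=True).apply(L-[0,0,60])
    X=C0+[0,0,h+60]+Q[:,[0]]*V+Q[:,[1]]*W+Q[:,[2]]*np.array([0,0,1])
    uv=proj("scene",X).astype(np.float32)
    s=cv2.remap(g,uv[:,0].copy(),uv[:,1].copy(),cv2.INTER_LINEAR).mean(); best.append((round(float(s),1),h,p,r))
print(sorted(best)[::-1][:8])
```

```text
Traceback (most recent call last):
  File "h.py", line 11, in proj
    c=optics.calibration(n);M=c["cam_to_world"];p=(np.asarray(P,float)-M[:3,3])@M[:3,:3]
ValueError: time passes only in moves, steps and waits
```

```bash
sed -i 's/^from workcell import optics$/from workcell import optics\nfrom functools import lru_cache\ncal=lru_cache(None)(optics.calibration)/; s/c=optics.calibration(n)/c=cal(n)/' h.py
python3 - <<'E'
from h import *
im=np.mean([optics.get_image("scene").astype(float).mean(2) for _ in range(4)],0)
g=np.hypot(cv2.Sobel(im,-1,1,0),cv2.Sobel(im,-1,0,1)).astype(np.float32); g=np.minimum(g,120)
V=U; W=np.array([-U[1],U[0],0])
t=np.linspace(0,1,60)[:,None]
E=[((-50,-22,0),(-50,-22,48)),((-50,22,48),(-50,-22,48)),((-50,-22,0),(50,-22,0)),((50,-22,0),(50,-22,48)),((-50,22,0),(-50,-22,0)),((-50,22,0),(-50,22,48)),((-50,-22,48),(-17,-22,48)),((17,-22,48),(50,-22,48))]
L=np.vstack([np.array(a)*(1-t)+np.array(b)*t for a,b in E]).astype(float)
best=[]
for h in range(110,165,1):
  for p in range(-16,17,2):
   for r in (-6,-3,0,3,6):
    Q=Ro.from_euler("xy",[r,p],degrees=True).apply(L-[0,0,60])
    X=C0+[0,0,h+60]+Q[:,[0]]*V+Q[:,[1]]*W+Q[:,[2]]*np.array([0,0,1])
    uv=proj("scene",X).astype(np.float32)
    s=cv2.remap(g,uv[:,0].copy(),uv[:,1].copy(),cv2.INTER_LINEAR).mean(); best.append((round(float(s),1),h,p,r))
print(sorted(best)[::-1][:8]); print(get_obs()["t"])
E
```

```text
[(107.9, 143, 0, -3), (107.3, 144, 0, -3), (107.1, 142, 0, 0), (107.0, 143, 0, 0), (105.9, 142, 0, -3), (105.8, 141, 0, 0), (104.9, 145, 0, -3), (104.7, 140, 0, 0)]
25.4
```

Strong match: underside at about 142 mm, pitch 0°, roll about 0 to −3° (which may be fit coarseness). Handing in.

```bash
python3 -c "
from workcell import ctrl; print(ctrl.close_job())"
```

```text
the job is handed in; nothing more can be done
None
```

The job is handed in at about 25 s. The arm is holding the cassette by its pinched catches, about 142 mm above the worktop, with the stoppers inside.

**What I did:**
- I gripped the tray by its handle and tipped it about 25° over the latched cassette, so the stoppers slid in.
- I set the empty tray back upright where it had stood.
- I pinched the catches and lifted the cassette free.

**What went off plan:**
- **First grasp missed:** it closed above the handle, because the real finger ends sat about 30 mm higher than the reported TCP. I confirmed this in the camera picture and corrected for it.
- **Catches:** closing on them gave a brief 29 N upward push at the wrist. The fingers settled at 51 mm, where I expected 54 mm. The grip held steady through the lift.

**Last checks:**
- **Level:** the edge fit gave pitch 0° and roll between 0° and −3°. The roll steps were coarse.
- **Contents:** the wrist force averaged 2.05 N, against about 2.2 N expected for the cassette with three stoppers. That cannot cleanly rule out a missing one (two would give about 2.0 N). The tray was empty in the picture, and no stopper was visible outside the cassette.
- **Beaker and dropper bottle:** both were still standing in place in the last picture I saw, taken just after the cassette came free. I had used up the viewing limit, so I did not see the final pose.

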